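Worn scratch brush into the flap bin

ROBOT

A 6-joint arm with a two-finger parallel gripper is mounted at the origin on the work surface. World frame = base frame: x ahead of the robot, y to its left, z up, the work surface at z = 0. Lengths are in mm, angles in rad, forces in N, time in s.
With the tool pointing down it reaches from about 350 to 975 mm from the base axis. Payload 7.1 kg.
Tool frame: the origin (TCP) lies at the very end of the fingers, on their centre line; the grasp point (between the pads) lies ctrl.hold_point_z behind it (ctrl.hold_point_z is the distance from the TCP to the grasp point, in mm); z points along the fingers, y is the line along which they close (so a half turn about z gives the same grasp; the last joint's range is limited). The gripper opens to 88 mm and grips with 3 to 60 N. Pads are 20 mm wide; open, the fingers measure 115 mm over their backs; the gripper's body (75 mm by 178 mm) begins 61 mm behind the grasp point.
Start: joints at [1.236, 0.423, 1.63, -0, 1.089, -0.019], TCP at [194.079, 594.086, 222.675] pointing down, gripper open.
Joint ranges: [-3, 3], [-0.9, 2.11], [0.09, 2.58], [-1.31, 4.45], [0.11, 2.69], [-2.54, 2.54]. Speed limits (rad/s): [2.39, 2.39, 3.01, 3.14, 3.14, 3.14].

INTERFACE

Orientations are given as a rotation vector (axis times angle).
In Python, from workcell import ctrl gives the robot as it stands. The module is installed in compiled form; this text tells all that it offers.
- The arm moves only by the shell command python3 -m creep 'ROWS'. ROWS is JSON, a list of rows, each an object with "translation": the shift along the tool's x, y, z in mm, a list of three; "angular": the turn, a rotation vector about the tool's x, y, z in rad, a list of three; "jaw": the opening, from 0 (shut) to 1 (fully open). A call has exactly 8 rows; each row is the pose to reach, as a shift and turn from the pose commanded when the call began, along the tool's axes at that moment; what a row does not reach only later rows make up. A row lasts 1/8 s, in which the tool goes at most 62.5 mm and 10.7 degrees, less where a joint would pass 70% of its speed; a pose out of reach is approached as far as the arm can. A call with a gripper value outside its range is refused whole. The fingers move at their own pace and stop on an object; the grip force is fixed at half the most. Time passes only in rows, so rows that repeat a pose let the fingers close, or fill a call up. It gives the time, the measured TCP pose, the force, the opening and the grip force at its end, in the units of the state.
- ctrl.get_obs(): the state, without advancing time (a new reading comes with each control period).
- ctrl.get_image(name): name is "scene" or "top" or "wrist"; returns the picture (384x512x3 uint8, red, green, blue); there is no depth.
- ctrl.camera_info(name): a dict with "camera_matrix" (3x3 intrinsics, pixels), "distortion" ([k1, k2, p1, p2, k3] as OpenCV has them; the pictures are not rectified), "world_from_camera" (4x4, takes a point from camera to world coordinates). Camera axes: x right, y up, looking along -z (the intrinsics and any distortion apply to the point x, -y, -z); pixel columns grow to the right and rows downward; lengths in mm; the calibration is good to about 2 mm. A picture is of the moment at which its call begins: read the wrist's pose just before it. camera_info takes no time and is no camera call; for the wrist camera it gives the pose at the moment of the call.
- ctrl.close_job(): hands the job in; it is judged then, once.
Trained networks look in the newest picture that a camera, given by its name, has taken for a name from the list of things; names that differ only in an ending like _2 or _b are one class to them, and where a whole thing is asked for, a point or a joint stands for the part that bears it (a point fixed in the world has none). Each returns a list of dicts, best first, with "score" (0 to 1); they miss things now and then, are a little off and sometimes report something else, mostly with a low value. They report only what shows in the picture. A call takes as long as a camera call.
- ctrl.look_for(camera, label): "rect" ([left, top, right, bottom] in pixels, round what is visible of it).
The state is a dict: "t": time; "qpos": joint angles; "qvel": joint speeds; "joint_torque": joint torques, N m; "ee_pos": TCP position; "orientation": TCP orientation; "ft_force": force on the tool from outside, world axes, zero at the start; "moment": the same for the moment, N m; "width": finger opening in mm; "grasp_force": force on a finger pad.
Only numpy, scipy, OpenCV 4.12 (cv2) and the standard library are available. Lean on these libraries where they do the work, as an engineer would, in place of code of your own. Each camera call takes 0.05 s, during which the arm holds its last target. There are 200 camera calls.

TASK

The glass-fibre scratch brush (the slim metal barrel with the short, narrow fibre stub on top) is worn out and sheds splinters. Draw it up out of its cup in the tool stand and push it, foot first, through the sprung flap of the bench waste bin, so that it drops wholly inside and the flap shuts behind it. Leave the pin vice and the dusting brush standing in their cups, and do not knock over or shove the dust dome, the watch movement and the other small things on the bench.

Things in the scene. Friction and masses are not known exactly. Their poses are not given: they have to be found in the camera images.
- brush_center (a point): Worn scratch brush, rigid, loose, about 55 g, 165 mm long: round aluminium barrel 14 mm thick and 145 mm long, tapered ferrule, pale fibre stub 8 mm across. Point half-way up its axis; z runs from foot to stub (x, y mean nothing). Stands foot down in any of the three cups with 9 mm of play, leaning about 6 degrees on the rim; some 60 mm of barrel, then 20 mm of ferrule and stub show above the rim.
- brush_foot (a point): Centre of the flat lower end (foot) of the scratch brush, 82.5 mm below its centre; z along the brush, towards the stub.
- stand: Tool stand, fixed: wooden base 70 mm (x) by 196 mm (y), 12 mm thick, with three equal upright steel cups in a row along y, at y = -60, 0, 60 mm and x = 0. Cups: outer diameter 31, inner 25 mm; inner floor 16 mm and rim 102 mm above the bench. Origin under the middle of the base, z up. The tools lean to the stand's -x side, roughly towards the robot.
- pinvice_center (a point): Pin vice in another cup, not to be taken: the same aluminium barrel 14 mm thick, but topped by a broad dark chuck nut 22 mm across that tapers to a point; 162 mm overall. Point on its axis, 78 mm above its foot, z along it upwards.
- dustbrush_center (a point): Dusting brush in another cup, not to be taken: wooden handle 14 mm thick, brass ferrule, black bristle head flaring to 25 mm; 172 mm overall. Point on its axis, half-way up, z along it upwards.
- bin: Bench waste bin, fixed: a white closed box 170 mm deep (x), 200 mm wide (y), 266 mm tall, walls 4 mm, empty, inner floor 6 mm above the bench. Origin under the middle of its base, z up; its front looks along its own -x, roughly to the robot's right, over the bench. The only way in is the mouth high in the front, shut by the flap.
- bin_mouth (a point): Centre of the mouth, in the plane of the bin's front, 214 mm above the bench; axes as the bin's (x points straight in). Mouth: 132 mm wide, sill 182 and lintel 246 mm above the bench; an eyebrow strip stands 5 mm forward along the lintel. The brush does not pass upright: it goes in along its own axis when leaning about 40 degrees (at least 20), upper end out to the front.
- flap (a joint): Sprung flap: aluminium sheet 126 mm wide, 60 mm tall, hanging just inside the mouth (6 mm behind the front) from a hinge at the lintel. 0 = shut; grows to 1.35 rad as its lower edge swings in and up. A light spring shuts it: less than 1 N opens it. It rests on whatever is pushed in. A brush let go with its foot some 90 mm past the mouth slides in by itself, or can be pushed on at its tail.
- dome: Pale translucent dust dome with a knob, loose and fragile, 72 mm in diameter, 61 mm tall, on the bench. Origin under its middle, z up.
- movement: Watch movement in a round black holder, loose, 54 mm in diameter, 17 mm tall, on the bench. Origin under its middle, z up.
- oilstand: Stand with four small lidded oil cups in a row along its y, loose, 40 by 120 mm, 31 mm tall, on the bench. Origin under its middle, z up.
- loupe: Black eye loupe, loose, 36 mm in diameter, 30 mm tall, on the bench. Origin under its middle.
- blower: Black rubber dust blower, loose, standing on its bulb nozzle up, 60 mm in diameter, 105 mm tall, on the bench. Origin under its middle, z up.

How it is judged (in metres and radians):
On the way, in this order (a step that is already met when the one before it is completed fails the run):
1. the scratch brush is drawn right out of its cup (its foot above the rim) (height (world z) of brush_foot above 0.106 m), for 0.1 s.
2. its foot goes in through the mouth and the flap swings open for it (x of brush_foot in the frame of bin above -0.06 m and value of joint flap above 0.3 rad), for 0.05 s.
At the end, for the whole second after the job is handed in: The scratch brush lies at rest wholly inside the bin (its centre within the walls and lower than 160 mm above the bench), the flap is shut (less than 0.08 rad), and the pin vice and the dusting brush still stand in their cups (within 30 mm of where they were) (x of brush_center in the frame of bin between -0.083 and 0.083 m and y of brush_center in the frame of bin between -0.098 and 0.098 m and z of brush_center in the frame of bin below 0.16 m and value of joint flap below 0.08 rad and linear speed of brush below 0.03 m/s and distance of each of pinvice_center, dustbrush_center from where it was at the start of the episode below 0.03 m); the robot touches nothing.
It fails at once if the pin vice or the dusting brush is moved by more than 30 mm (distance of any of pinvice_center, dustbrush_center from where it was at the start of the episode above 0.03 m).
It fails at once if the dome, the movement, the oil stand, the loupe or the blower is shoved more than 40 mm or knocked over (distance of any of dome, movement, oilstand, loupe, blower from where it was at the start of the episode above 0.04 m or angle between any of dome, movement, oilstand, loupe, blower's own z axis and vertical above 0.5 rad).
It also fails if it takes over 38 s, if anything falls off the work surface, if the arm or the gripper's body presses on something with over 40 N, if the wrist force passes 120 N, or if a joint passes its speed limit or range.

## Working session

There is one attempt and no reset: what is moved stays moved. The work goes in short steps, Python scripts to look and compute and a shell command to move; the robot and the scene stay as the last step left them, time stands still between calls to the robot, and variables do not carry over. Pictures are saved under pics/ and viewed, at most 10 in all, crops included, and the job is handed in when it is done.

```bash
mkdir -p pics; cat > h.py <<'E'
import numpy as np,cv2
from scipy.spatial.transform import Rotation as R
from workcell import ctrl
def ray(cam,uv):
    i=ctrl.camera_info(cam);K=np.array(i["camera_matrix"],float);d=np.array(i["distortion"],float);T=np.array(i["world_from_camera"],float)
    p=cv2.undistortPoints(np.array([[uv]],float),K,d)[0,0]
    v=T[:3,:3]@np.array([p[0],-p[1],-1.]);return T[:3,3],v/np.linalg.norm(v)
def atz(cam,uv,z):
    o,v=ray(cam,uv);return o+v*(z-o[2])/v[2]
def proj(cam,P):
    i=ctrl.camera_info(cam);K=np.array(i["camera_matrix"],float);d=np.array(i["distortion"],float);T=np.array(i["world_from_camera"],float)
    q=(np.asarray(P,float)-T[:3,3])@T[:3,:3]; q=q*[1,-1,-1]
    return cv2.projectPoints(q.reshape(-1,1,3),np.zeros(3),np.zeros(3),K,d)[0][:,0]
E
python3 - <<'E'
from h import *
s=ctrl.get_obs();print(s)
for c in ("scene","top"):
    im=ctrl.get_image(c);cv2.imwrite(f"pics/{c}0.png",cv2.resize(im[:,:,::-1],(800,600)))
    print(c,np.round(np.array(ctrl.camera_info(c)["world_from_camera"]),2).tolist())
    for l in ("brush_center","pinvice_center","dustbrush_center","stand","bin","flap","dome","movement","oilstand","loupe","blower"):
        print(l,[(round(r["score"],2),np.round(r["rect"]).tolist()) for r in ctrl.look_for(c,l)[:2]])
E
```

```text
{'t': 0.0, 'qpos': array([ 1.23599073e+00,  4.23863459e-01,  1.63067185e+00, -1.67983595e-05,
        1.08857128e+00, -1.90062705e-02]), 'qvel': array([ 0.00175299,  0.00107163,  0.0008422 , -0.00081338,  0.00115418,
        0.00068266]), 'joint_torque': array([ 8.50967590e-04, -5.44610596e+01, -2.73674351e+01,  6.45453553e-02,
        2.28022953e-02, -6.98362123e-05]), 'ee_pos': array([193.91579763, 593.586216  , 221.89469467]), 'orientation': array([-4.93945847e-01, -3.10226280e+00,  2.34489453e-03]), 'ft_force': array([-0.02438685,  0.11064864,  0.36617234]), 'moment': array([ 0.01354983, -0.01276188,  0.04135543]), 'grasp_force': 0.0, 'width': 87.62239158001115}
scene [[0.42, -0.52, 0.75, 1277.19], [0.91, 0.25, -0.34, -313.88], [-0.01, 0.82, 0.58, 704.13], [0.0, 0.0, 0.0, 1.0]]
brush_center [(0.54, [118.0, 198.0, 130.0, 236.0])]
pinvice_center [(0.66, [178.0, 192.0, 186.0, 230.0])]
dustbrush_center [(0.59, [143.0, 187.0, 157.0, 230.0])]
stand [(0.57, [114.0, 219.0, 205.0, 280.0])]
bin [(0.9, [279.0, 100.0, 386.0, 235.0]), (0.22, [236.0, 237.0, 292.0, 263.0])]
flap [(0.81, [297.0,
[... 302 characters left out ...]
8.0, 279.0, 186.0, 331.0])]
top [[0.03, 0.99, -0.14, 421.84], [-1.0, 0.03, 0.02, 4.26], [0.02, 0.13, 0.99, 1204.57], [0.0, 0.0, 0.0, 1.0]]
brush_center [(0.41, [370.0, 232.0, 384.0, 241.0])]
pinvice_center [(0.64, [319.0, 213.0, 333.0, 230.0])]
dustbrush_center [(0.55, [344.0, 223.0, 364.0, 233.0])]
stand [(0.71, [303.0, 206.0, 385.0, 250.0])]
bin [(0.94, [75.0, 162.0, 216.0, 290.0])]
flap []
dome [(0.89, [221.0, 249.0, 248.0, 277.0]), (0.4, [303.0, 205.0, 380.0, 249.0])]
movement [(0.75, [270.0, 141.0, 289.0, 168.0])]
oilstand [(0.74, [229.0, 192.0, 278.0, 210.0])]
loupe [(0.57, [224.0, 158.0, 238.0, 172.0]), (0.29, [316.0, 214.0, 332.0, 230.0])]
blower [(0.6, [341.0, 148.0, 361.0, 172.0])]
```

View pics/scene0.png

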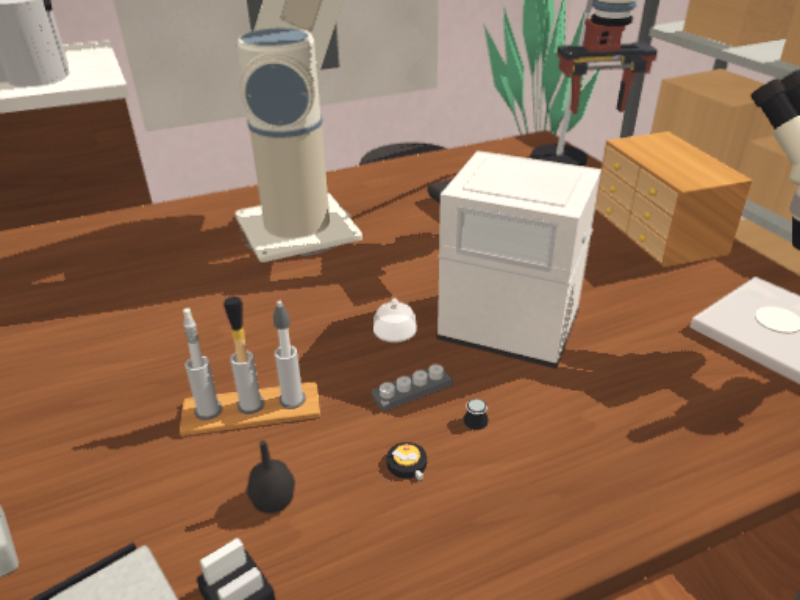

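View pics/top0.png

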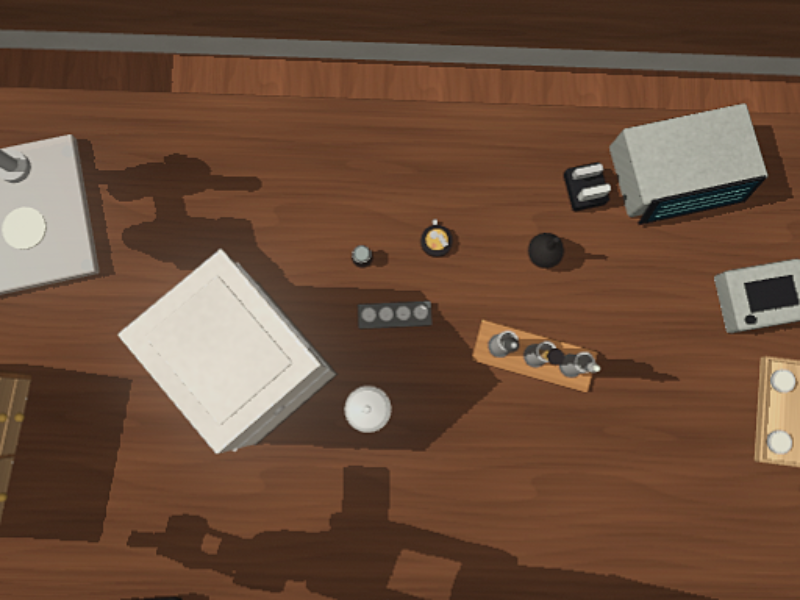

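The scene picture shows the scratch brush at the far left cup, tip at (190,310), the dusting brush in the middle and the pin vice at the right. The bin flap faces the scene camera. In the top picture the brush tip is at about (597,368) and the bin front is the edge (222,250)-(333,372).

```bash
cat > m.py <<'E'
from h import *
from scipy.optimize import least_squares
k=.64
def fit(loc,px,p0,loc2=None,px2=None):
    def f(p):
        c,s=np.cos(p[2]),np.sin(p[2]);M=np.array([[c,-s,0],[s,c,0],[0,0,1]])
        r=proj("top",np.array(loc)@M.T+[p[0],p[1],0])-np.array(px)*k
        if loc2 is not None: r=np.vstack([r,proj("scene",np.array(loc2)@M.T+[p[0],p[1],0])-np.array(px2)*k])
        return r.ravel()
    s=least_squares(f,p0,x_scale=[100,100,1]);return s.x,f(s.x).reshape(-1,2)
def tri(a,b):
    (o,v),(q,w)=ray("scene",np.array(a)*k),ray("top",np.array(b)*k)
    t=np.linalg.lstsq(np.c_[v,-w],q-o,rcond=None)[0];A=o+v*t[0];B=q+w*t[1];return (A+B)/2,np.linalg.norm(A-B)
E
python3 - <<'E'
from m import *
b,r=fit([[-85,100,266],[-85,-100,266],[85,-100,266],[85,100,266]],[(333,372),(222,250),(118,335),(220,453)],[400,300,2.3],
 [[-85,66,246],[-85,-66,246],[-85,66,182],[-85,-66,182],[-85,100,0],[-85,-100,0]],[(459,207),(556,227),(459,247),(552,268),(440,338),(560,358)])
print("bin",b,r.round(1).tolist())
s,r=fit([[35,98,12],[35,-98,12],[-35,-98,12],[-35,98,12]],[(484,320),(598,350),(587,391),(473,357)],[400,-200,0])
print("stand",s,r.round(1).tolist())
S=lambda l:R.from_euler('z',s[2]).apply(l)+[s[0],s[1],0]
print("cup rim",S([0,-60,102]).round(1),(proj("scene",[S([0,-60,102])])/k).round(),(proj("top",[S([0,-60,102])])/k).round())
print("tip",tri((187,311),(597,369)))
B=lambda l:R.from_euler('z',b[2]).apply(l)+[b[0],b[1],0]
print("mouth",B([-85,0,214]))
for n,u in dict(dome=(367,409),mov=(437,240),oil=(396,315),loupe=(362,256),blower=(546,250)).items(): print(n,atz("top",np.array(u)*k,20).round())
print(ctrl.hold_point_z)
E
```

```text
bin [486.56771393 227.10188279   2.33785715] [[-7.4, -5.5], [-1.7, -0.4], [-0.4, 1.3], [-0.3, 1.2], [0.9, 2.1], [-3.2, -0.9], [-0.1, 0.9], [-3.8, -2.1], [-2.6, 0.6], [-3.2, 5.6]]
stand [ 5.12309571e+02 -2.26605217e+02 -2.48256965e-01] [[-0.5, -1.6], [0.3, 0.1], [0.8, 0.4], [-0.6, 1.0]]
cup rim [ 497.6 -284.8  102. ] [[195. 363.]] [[585. 361.]]
tip (array([ 481.88877974, -280.10621044,  178.11048764]), np.float64(2.4764878462274806))
mouth [545.55959816 165.90582414 214.        ]
dome [417.  45.  20.]
mov [696. -61.  20.]
oil [569.   3.  20.]
loupe [665.  62.  20.]
blower [ 685. -242.   20.]
18.700000000000003
```

```bash
cat >> h.py <<'E'
def frame(y,z):
    z=np.array(z,float);z/=np.linalg.norm(z);y=np.array(y,float);y-=z*(y@z);y/=np.linalg.norm(y);return np.c_[np.cross(y,z),y,z]
def rel(P,M,P0=None,M0=None):
    s=ctrl.get_obs();P0=s["ee_pos"] if P0 is None else P0;M0=R.from_rotvec(s["orientation"]).as_matrix() if M0 is None else M0
    print("trans",(M0.T@(np.array(P)-P0)).round(1).tolist(),"ang",R.from_matrix(M0.T@M).as_rotvec().round(3).tolist())
sx=np.array([.97,-.246,0]);u=-sx*.1045+[0,0,.9945]
G=np.array([487.5,-282.2,145.]);MG=frame(sx,-u)
E
python3 - <<'E'
from m import *
b,r=fit([[-85,-100,266],[85,-100,266],[85,100,266]],[(222,250),(118,335),(220,453)],[486,227,2.33],
 [[-85,66,246],[-85,66,182],[-85,100,0]],[(459,207),(459,247),(440,338)])
print("bin",b,r.round(1).tolist())
yaw=.55;M1=frame([np.cos(yaw),np.sin(yaw),0],[0,0,-1])
rel([380,200,420],M1)
H=G+u*(110-18.7)
rel(H,MG,np.array([380,200,420]),M1)
E
```

```text
bin [487.27174439 227.06003583   2.32405126] [[-0.8, -0.7], [-0.1, 0.1], [-1.2, 0.9], [0.7, 2.0], [-0.3, 0.8], [-2.8, 0.3]]
trans [-299.1, -316.8, -197.3] ang [-0.0, -0.0, 0.705]
trans [-460.4, -167.1, 184.2] ang [-0.099, -0.042, 0.798]
```

```bash
python3 -m creep '[{"translation":[-30,-30,-62],"angular":[0,0,0.1],"jaw":1},{"translation":[-70,-75,-110],"angular":[0,0,0.2],"jaw":1},{"translation":[-110,-115,-140],"angular":[0,0,0.3],"jaw":1},{"translation":[-150,-160,-160],"angular":[0,0,0.4],"jaw":1},{"translation":[-190,-205,-175],"angular":[0,0,0.5],"jaw":1},{"translation":[-230,-245,-190],"angular":[0,0,0.6],"jaw":1},{"translation":[-265,-280,-197],"angular":[0,0,0.7],"jaw":1},{"translation":[-299,-317,-197],"angular":[0,0,0.705],"jaw":1}]'
python3 - <<'E'
from h import *
rel(G+u*(110-18.7),MG)
E
```

```text
t: 2.2
ee_pos: [380.7, 198.3, 420.9]
orientation: [1.535, 2.739, 0.003]
ft_force: [0.7, 0.6, 0.5]
width: 87.7
grasp_force: 0.0
trans [-458.7, -166.8, 184.8] ang [-0.096, -0.043, 0.797]
```

```bash
python3 -m creep '[{"translation":[-57,-20,0],"angular":[-0.01,-0.01,0.12],"jaw":1},{"translation":[-114,-40,10],"angular":[-0.02,-0.02,0.25],"jaw":1},{"translation":[-170,-62,20],"angular":[-0.04,-0.03,0.38],"jaw":1},{"translation":[-226,-82,40],"angular":[-0.06,-0.04,0.5],"jaw":1},{"translation":[-280,-102,65],"angular":[-0.08,-0.04,0.62],"jaw":1},{"translation":[-335,-122,85],"angular":[-0.096,-0.043,0.74],"jaw":1},{"translation":[-390,-142,105],"angular":[-0.096,-0.043,0.797],"jaw":1},{"translation":[-440,-160,125],"angular":[-0.096,-0.043,0.797],"jaw":1}]'
python3 - <<'E'
from h import *
H=G+u*(110-18.7)
rel(H,MG)
s=ctrl.get_obs();im=ctrl.get_image("wrist");cv2.imwrite("pics/w1.png",cv2.resize(im[:,:,::-1],(800,600)))
for l in ("brush_center","pinvice_center","dustbrush_center"): print(l,[(round(r["score"],2),np.round(r["rect"]).tolist()) for r in ctrl.look_for("wrist",l)[:2]])
for d in (0,60,100,125,145,165): 
    print(d,(proj("wrist",[G+u*(d-130)])/.64).round())
E
```

```text
t: 3.2
ee_pos: [473.5, -261.1, 294.3]
orientation: [2.414, 1.876, 0.094]
ft_force: [0.2, 0.7, -0.1]
width: 88.0
grasp_force: 0.0
trans [-16.9, 3.2, 59.2] ang [-0.002, 0.002, -0.001]
brush_center []
pinvice_center [(0.71, [241.0, 62.0, 266.0, 87.0])]
dustbrush_center []
0 [[399. 270.]]
60 [[400. 285.]]
100 [[400. 297.]]
125 [[401. 307.]]
145 [[401. 315.]]
165 [[401. 325.]]
```

View pics/w1.png

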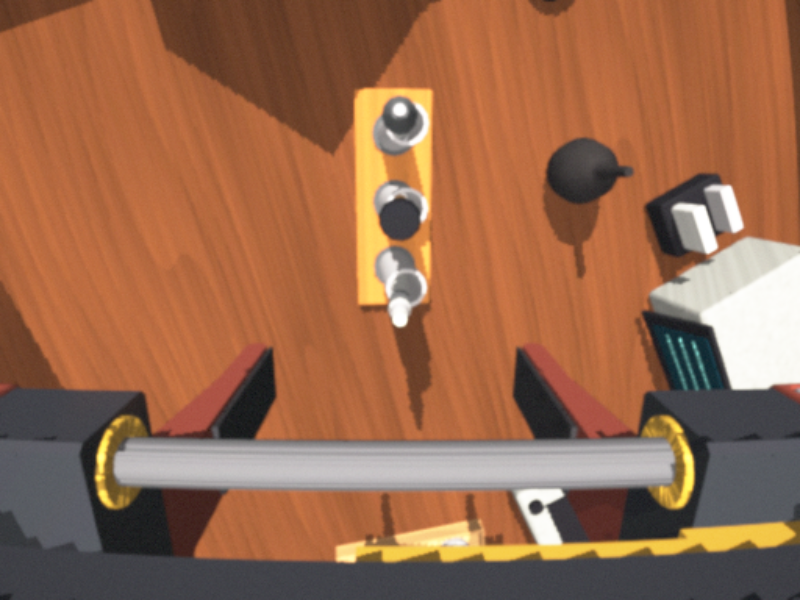

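The wrist view shows the scratch brush stub end at (399,322), as predicted (401,325), centred between the fingers. The dust brush is at (400,215) and the pin vice at (400,115).

```bash
python3 -m creep '[{"translation":[-17,3,30],"angular":[0,0,0],"jaw":1},{"translation":[-17,3,60],"angular":[0,0,0],"jaw":1},{"translation":[-17,3,90],"angular":[0,0,0],"jaw":1},{"translation":[-17,3,120],"angular":[0,0,0],"jaw":1},{"translation":[-17,3,145],"angular":[0,0,0],"jaw":1},{"translation":[-17,3,160],"angular":[0,0,0],"jaw":1},{"translation":[-17,3,168],"angular":[0,0,0],"jaw":1},{"translation":[-17,3,168],"angular":[0,0,0],"jaw":1}]'
python3 -m creep '[{"translation":[0,0,0],"angular":[0,0,0],"jaw":0},{"translation":[0,0,0],"angular":[0,0,0],"jaw":0},{"translation":[0,0,0],"angular":[0,0,0],"jaw":0},{"translation":[0,0,0],"angular":[0,0,0],"jaw":0},{"translation":[0,0,0],"angular":[0,0,0],"jaw":0},{"translation":[0,0,0],"angular":[0,0,0],"jaw":0},{"translation":[0,0,0],"angular":[0,0,0],"jaw":0},{"translation":[0,0,0],"angular":[0,0,0],"jaw":0}]'
```

```text
t: 4.4
ee_pos: [488.9, -280.4, 128.1]
orientation: [2.412, 1.879, 0.094]
ft_force: [-1.2, -0.8, -0.4]
width: 88.1
grasp_force: 0.0
t: 5.4
ee_pos: [489.2, -280.9, 128.0]
orientation: [2.412, 1.878, 0.094]
ft_force: [4.3, -1.0, 0.1]
width: 12.2
grasp_force: 29.9
```

```bash
python3 -m creep '[{"translation":[0,0,-15],"angular":[0,0,0],"jaw":0},{"translation":[0,0,-40],"angular":[0,0,0],"jaw":0},{"translation":[0,0,-70],"angular":[0,0,0],"jaw":0},{"translation":[0,0,-100],"angular":[0,0,0],"jaw":0},{"translation":[0,0,-130],"angular":[0,0,0],"jaw":0},{"translation":[0,0,-160],"angular":[0,0,0],"jaw":0},{"translation":[0,0,-190],"angular":[0,0,0],"jaw":0},{"translation":[0,0,-190],"angular":[0,0,0],"jaw":0}]'
python3 - <<'E'
from h import *
s=ctrl.get_obs();M=R.from_rotvec(s["orientation"]).as_matrix()
k=640/512
im=ctrl.get_image("scene");c=im[40:290,40:290];a=cv2.resize(c[:,:,::-1],(600,600),interpolation=cv2.INTER_CUBIC)
im=ctrl.get_image("wrist");print([ (round(r["score"],2),np.round(r["rect"]).tolist()) for r in ctrl.look_for("scene","brush_center")])
cv2.imwrite("pics/s2.png",a)
cv2.imwrite("pics/w2.png",cv2.resize(im[:,:,::-1],(512,384)))
g=s["ee_pos"]-M[:,2]*18.7
for d in (-132,0,33): print(d,((proj("scene",[g-M[:,2]*d])-40)*2.4).round(),proj("wrist",[g-M[:,2]*d]).round())
E
```

```text
t: 6.4
ee_pos: [470.6, -276.0, 319.4]
orientation: [2.41, 1.876, 0.095]
ft_force: [0.7, 0.9, -1.4]
width: 12.4
grasp_force: 30.0
[(0.93, [102.0, 136.0, 120.0, 187.0])]
-132 [[184. 354.]] [[255. 191.]]
0 [[152. 206.]] [[256. 258.]]
33 [[144. 165.]] [[256. 296.]]
```

View pics/s2.png

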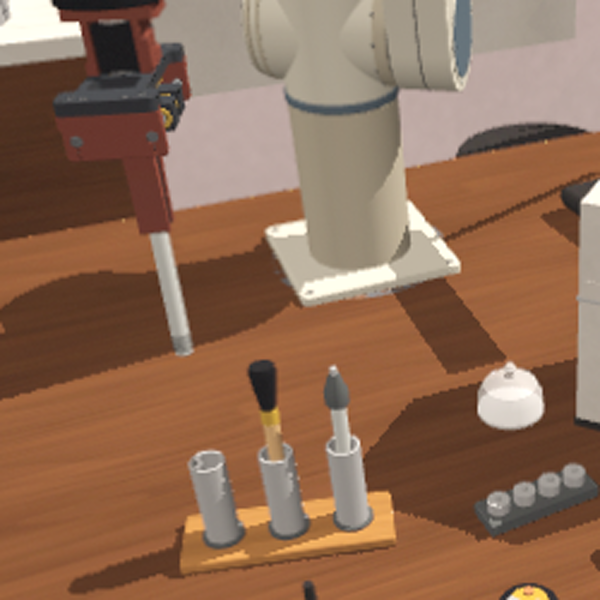

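View pics/w2.png

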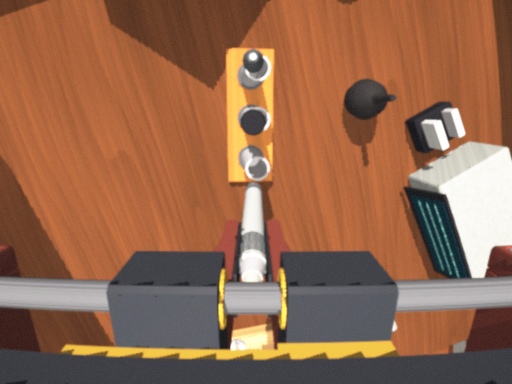

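The brush hangs in line with the tool, foot at (181,354) in the crop (predicted (184,354)). The other two tools still stand.

```bash
cat >> h.py <<'E'
by=2.324;bx=np.array([np.cos(by),np.sin(by),0]);yb=np.array([-np.sin(by),np.cos(by),0]);mouth=np.array([487.3,227.1,0])-85*bx+[0,0,214.]
th=np.radians(42);zt=bx*np.sin(th)-np.array([0,0,np.cos(th)]);MI=frame(-yb,zt)
E
python3 - <<'E'
from h import *
T=mouth-zt*153;print(T);rel(T,MI)
s=ctrl.get_obs();M0=R.from_rotvec(s["orientation"]).as_matrix();print(M0.T@[0,0,60])
E
```

```text
[615.46198689  90.40823437 327.7011583 ]
trans [390.1, 53.1, -7.4] ang [0.454, 0.721, -0.923]
[ -0.10136623   6.01959235 -59.69718781]
```

```bash
python3 -m creep '[{"translation":[25,8,-40],"angular":[0,0,-0.05],"jaw":0},{"translation":[75,10,-55],"angular":[0.05,0.08,-0.17],"jaw":0},{"translation":[125,20,-60],"angular":[0.11,0.18,-0.3],"jaw":0},{"translation":[175,30,-60],"angular":[0.18,0.28,-0.42],"jaw":0},{"translation":[225,38,-55],"angular":[0.25,0.38,-0.55],"jaw":0},{"translation":[275,45,-50],"angular":[0.31,0.5,-0.66],"jaw":0},{"translation":[320,50,-35],"angular":[0.38,0.6,-0.78],"jaw":0},{"translation":[340,50,-30],"angular":[0.44,0.7,-0.9],"jaw":0}]'
python3 - <<'E'
from h import *
T=mouth-zt*153;rel(T,MI);print(ctrl.get_obs()["qpos"].round(2))
E
```

```text
t: 7.55
ee_pos: [598.5, 44.8, 348.2]
orientation: [-1.004, -2.246, -0.367]
ft_force: [-0.4, 0.1, 0.1]
width: 12.7
grasp_force: 30.0
trans [3.8, 43.2, 30.0] ang [0.008, 0.017, -0.02]
[-0.16  0.56  1.29  0.44  1.86 -0.89]
```

```bash
python3 -m creep '[{"translation":[2,15,5],"angular":[0.008,0.017,-0.02],"jaw":0},{"translation":[4,30,10],"angular":[0.008,0.017,-0.02],"jaw":0},{"translation":[4,43,20],"angular":[0.008,0.017,-0.02],"jaw":0},{"translation":[4,43,28],"angular":[0.008,0.017,-0.02],"jaw":0},{"translation":[4,43,28],"angular":[0.008,0.017,-0.02],"jaw":0},{"translation":[4,43,28],"angular":[0.008,0.017,-0.02],"jaw":0},{"translation":[4,43,28],"angular":[0.008,0.017,-0.02],"jaw":0},{"translation":[4,43,28],"angular":[0.008,0.017,-0.02],"jaw":0}]'
python3 - <<'E'
from h import *
rel(mouth-zt*153,MI)
s=ctrl.get_obs()
a=ctrl.get_image("scene")[60:260,220:420];b=ctrl.get_image("wrist")
o=np.zeros((400,800,3),np.uint8);o[:,:400]=cv2.resize(a,(400,400),interpolation=cv2.INTER_CUBIC);o[:300,400:]=cv2.resize(b,(400,300))
cv2.imwrite("pics/p3.png",o[:,:,::-1])
M=R.from_rotvec(s["orientation"]).as_matrix()
print("foot pred",((proj("scene",[s["ee_pos"]+113*M[:,2]])-[220,60])*2).round())
B=lambda x,y,z:np.array([487.3,227.1,z])+bx*x+yb*y
P=[B(-85,y,z) for y in(66,-66) for z in(182,246)]
print("mouth corners",((proj("scene",P)-[220,60])*2).round().tolist(),(proj("wrist",P)*.78125+[400,0]).round().tolist())
print("mouth det",[(round(r["score"],2),np.round(r["rect"]).tolist()) for c in("scene","wrist") for r in ctrl.look_for(c,"flap")[:1]])
E
```

```text
t: 8.55
ee_pos: [616.6, 86.9, 332.5]
orientation: [-0.98, -2.247, -0.375]
ft_force: [1.3, 0.6, -1.2]
width: 12.5
grasp_force: 30.0
trans [-0.6, 1.5, 5.8] ang [0.006, 0.007, -0.003]
foot pred [[197. 170.]]
mouth corners [[147.0, 198.0], [149.0, 149.0], [258.0, 219.0], [264.0, 169.0]] [[553.0, 149.0], [544.0, 126.0], [642.0, 149.0], [650.0, 126.0]]
mouth det [(0.65, [298.0, 134.0, 356.0, 169.0]), (0.94, [195.0, 165.0, 318.0, 190.0])]
```

View pics/p3.png

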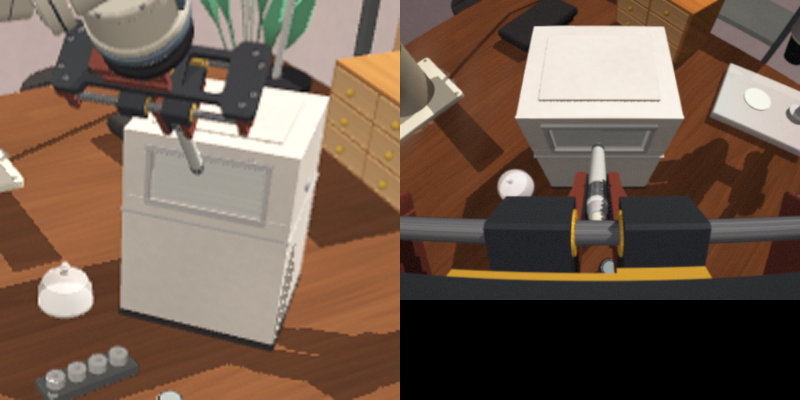

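In the left half (scene) the foot is at (197,170), in front of the mouth, whose frame spans x 148-268. In the right half (wrist) the mouth spans 541-655, with the brush pointing at its centre. Aligned, so I insert.

```bash
python3 -m creep '[{"translation":[0,1,15],"angular":[0.006,0.007,0],"jaw":0},{"translation":[0,1,30],"angular":[0.006,0.007,0],"jaw":0},{"translation":[0,1,45],"angular":[0.006,0.007,0],"jaw":0},{"translation":[0,1,57],"angular":[0.006,0.007,0],"jaw":0},{"translation":[0,1,69],"angular":[0.006,0.007,0],"jaw":0},{"translation":[0,1,81],"angular":[0.006,0.007,0],"jaw":0},{"translation":[0,1,93],"angular":[0.006,0.007,0],"jaw":0},{"translation":[0,1,105],"angular":[0.006,0.007,0],"jaw":0}]'
python3 - <<'E'
from h import *
rel(mouth-zt*5,MI);print(ctrl.get_obs()["moment"])
E
```

```text
t: 9.75
ee_pos: [569.7, 139.5, 253.2]
orientation: [-0.974, -2.24, -0.371]
ft_force: [0.6, -0.4, 0.3]
width: 12.6
grasp_force: 30.0
trans [-0.0, -0.1, 47.7] ang [-0.001, -0.0, -0.003]
[-0.33578271 -0.3053371   0.01926903]
```

```bash
python3 -m creep '[{"translation":[0,0,8],"angular":[0,0,0],"jaw":0},{"translation":[0,0,16],"angular":[0,0,0],"jaw":0},{"translation":[0,0,24],"angular":[0,0,0],"jaw":0},{"translation":[0,0,32],"angular":[0,0,0],"jaw":0},{"translation":[0,0,39],"angular":[0,0,0],"jaw":0},{"translation":[0,0,44],"angular":[0,0,0],"jaw":0},{"translation":[0,0,44],"angular":[0,0,0],"jaw":0},{"translation":[0,0,44],"angular":[0,0,0],"jaw":0}]'
python3 - <<'E'
from h import *
a=ctrl.get_image("scene")[60:260,220:420];b=ctrl.get_image("wrist")
o=np.zeros((400,800,3),np.uint8);o[:,:400]=cv2.resize(a,(400,400),interpolation=cv2.INTER_CUBIC);o[:300,400:]=cv2.resize(b,(400,300))
cv2.imwrite("pics/p4.png",o[:,:,::-1])
E
```

```text
t: 10.75
ee_pos: [550.0, 160.5, 221.1]
orientation: [-0.974, -2.24, -0.371]
ft_force: [0.5, 0.3, -0.3]
width: 12.1
grasp_force: 30.0
```

View pics/p4.png

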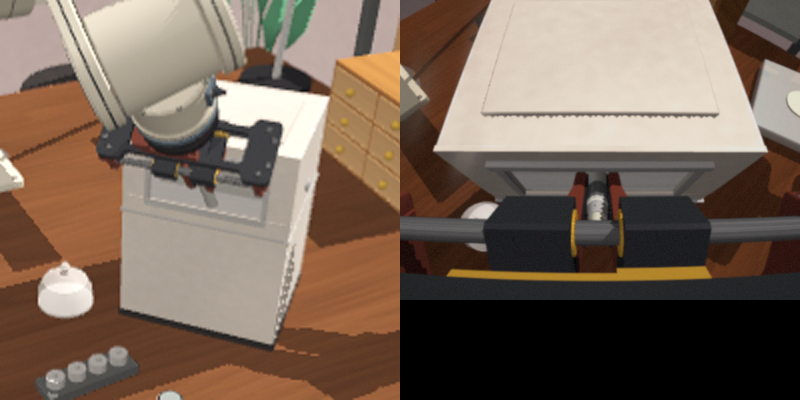

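The brush is in through the mouth, the fingers are at the sill, and nothing presses. Now I release it.

```bash
python3 -m creep '[{"translation":[0,0,0],"angular":[0,0,0],"jaw":0.5},{"translation":[0,0,0],"angular":[0,0,0],"jaw":0.5},{"translation":[0,0,0],"angular":[0,0,0],"jaw":0.5},{"translation":[0,0,0],"angular":[0,0,0],"jaw":0.5},{"translation":[0,0,0],"angular":[0,0,0],"jaw":0.5},{"translation":[0,0,0],"angular":[0,0,0],"jaw":0.5},{"translation":[0,0,-20],"angular":[0,0,0],"jaw":0.5},{"translation":[0,0,-50],"angular":[0,0,0],"jaw":0.5}]'
python3 -m creep '[{"translation":[0,0,-30],"angular":[0,0,0],"jaw":0.5},{"translation":[0,0,-70],"angular":[0,0,0],"jaw":0.5},{"translation":[0,0,-110],"angular":[0,0,0],"jaw":0.5},{"translation":[0,0,-150],"angular":[0,0,0],"jaw":0.5},{"translation":[0,0,-180],"angular":[0,0,0],"jaw":0.5},{"translation":[0,0,-180],"angular":[0,0,0],"jaw":0.5},{"translation":[0,0,-180],"angular":[0,0,0],"jaw":0.5},{"translation":[0,0,-180],"angular":[0,0,0],"jaw":0.5}]'
python3 - <<'E'
from h import *
a=ctrl.get_image("scene");b=ctrl.get_image("wrist")
o=np.zeros((600,800,3),np.uint8);o[:,:400]=cv2.resize(a[60:360,100:300],(400,600));o[:300,400:]=cv2.resize(b,(400,300));o[300:,400:]=cv2.resize(a[110:185,280:380],(400,300))
cv2.imwrite("pics/p5.png",o[:,:,::-1])
for l in ("brush_center","flap"): print(l,[(c,round(r["score"],2),np.round(r["rect"]).tolist()) for c in("scene","wrist") for r in ctrl.look_for(c,l)[:2]])
E
```

```text
t: 11.85
ee_pos: [573.0, 135.7, 259.1]
orientation: [-0.973, -2.24, -0.37]
ft_force: [0.5, 0.2, -0.2]
width: 43.9
grasp_force: 0.0
t: 12.85
ee_pos: [654.5, 49.0, 391.0]
orientation: [-0.973, -2.238, -0.369]
ft_force: [-0.0, 0.3, 0.5]
width: 44.1
grasp_force: 0.0
brush_center [('wrist', 0.72, [207.0, 156.0, 308.0, 176.0])]
flap [('scene', 0.7, [298.0, 137.0, 356.0, 166.0]), ('scene', 0.38, [247.0, 285.0, 276.0, 304.0]), ('wrist', 0.73, [208.0, 154.0, 304.0, 176.0])]
```

View pics/p5.png

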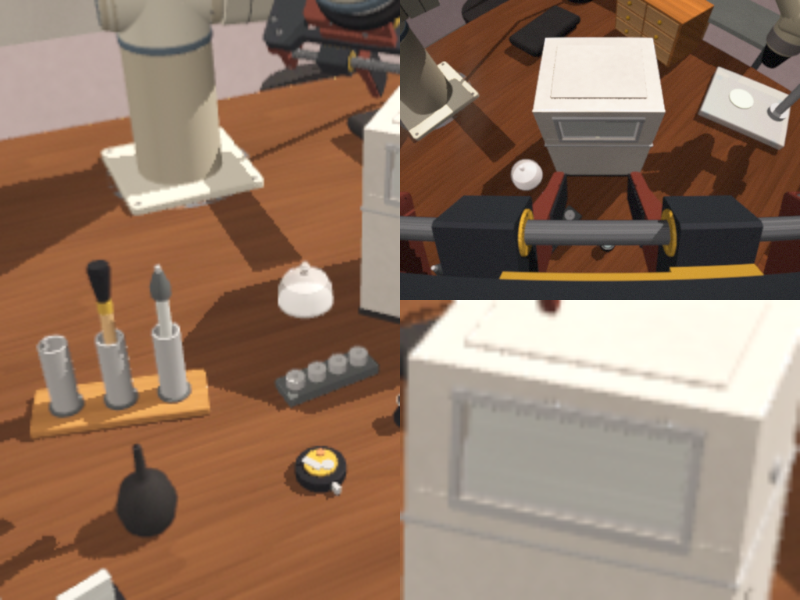

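The flap (lower right, about 455-705 by 395-545) is shut with nothing sticking out. The other tools and bench items stand undisturbed, and the gripper is clear.

```bash
python3 -c "
from workcell import ctrl
print(ctrl.close_job())"
```

```text
the job is handed in; nothing more can be done
None
```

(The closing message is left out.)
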